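Unhook the blue slip strainer and lay it in the wash tray

TASK

Take the blue slip strainer out of its stand by its upright fin: lift and tilt it a little, so that its far end rises over the upright lip while its tongue stays hooked, then draw the tongue out from under the red lip without forcing it. Keep it within 20 degrees of level throughout, so that nothing caught in it spills. Lay it flat, fin up, on the floor of the white wash tray, without dropping it; leave the yellow strainer in its stand.

Things in the scene. Friction and masses are not known exactly. Their poses are not given: they have to be found in the camera images.
- blue_fin (a point): Blue strainer, 100 to 210 g: middle of its upright fin (30 long in x, 12 thick in y; top 14 mm above this point). z up, -x to the hooked end. In mm from here: flat mesh frame x -73..57, y -42..42, z -32..-22; the steel tongue (50 wide, 6 thick) runs on from the frame's -x end to x -99, its underside at z -32. Grasp the fin across y.
- blue_stand: Fixed steel stand under the blue strainer; origin at table height, +x roughly away from the robot. In mm: rails 40 high; blue_fin rests at x 8, z 72, same axes. Red lip, x -95..-71, z 53..59, overhangs the tongue (7 free above it; wall 4 behind it). Upright lip, x 67..72, top z 60, 2 beyond the frame. Tilted 11 deg (8 to 16) about the tongue's lower tip edge, it clears both on moving 30 to +x.
- tray: Fixed white plastic wash tray, 250 mm (x) by 178 mm (y), walls 4 mm thick and 16 mm high, inner floor 4 mm above the table. Origin in the middle of its underside, at table height; z up. The strainer (156 x 84 mm with its tongue) lies in it lengthways along x, either way round.
- yellow_fin (a point): The same point on the yellow strainer, which is alike in all but colour and sits in its own identical stand, where it must stay.
Things that resemble listed ones, but are neither listed nor needed, are in the scene too. What is shaped like the part that bears blue_fin but purple or turquoise is not meant.

How it is judged (in metres and radians):
On the way:
1. the blue strainer is tilted by more than 3.5 degrees while its tongue is still under the red lip (angle between blue_fin's own z axis and vertical above 0.06 rad and x of blue_fin in the frame of blue_stand below 0.02 m and distance between blue_fin and blue_stand below 0.13 m), for 0.05 s.
At the end, for the whole second after the job is handed in: The blue strainer lies flat (within 5 degrees), fin up, on the floor of the white tray (grip point within 110 mm lengthways and 85 mm across of the tray's middle, and 30 to 42 mm above its underside), at rest and let go; the yellow strainer is within 20 mm of where it started (x of blue_fin in the frame of tray between -0.11 and 0.11 m and y of blue_fin in the frame of tray between -0.085 and 0.085 m and z of blue_fin in the frame of tray between 0.03 and 0.042 m and angle between blue_fin's own z axis and vertical below 0.09 rad and linear speed of blue below 0.02 m/s and distance of yellow_fin from where it was at the start of the episode below 0.02 m); the robot touches nothing.
It fails at once if the blue strainer is dropped (let go and falling faster than 0.6 m/s, a fall of about 20 mm) (contact force between the fingers and blue below 0.05 N and linear speed of blue above 0.6 m/s).
It fails at once if the yellow strainer is moved by more than 20 mm (distance of yellow_fin from where it was at the start of the episode above 0.02 m).
It fails at once if the blue strainer is forced against its stand with more than 25 N (contact force between blue and blue_stand above 25 N).
It fails at once if the blue strainer is tipped more than 23 degrees from level (angle between blue_fin's own z axis and vertical above 0.4 rad).
It also fails if it takes over 43 s, if anything falls off the work surface, if the arm or the gripper's body presses on something with over 40 N, if the wrist force passes 120 N, or if a joint passes its speed limit or range.

ROBOT

A 6-joint arm with a two-finger parallel gripper is mounted at the origin on the work surface. World frame = base frame: x ahead of the robot, y to its left, z up, the work surface at z = 0. Lengths are in mm, angles in rad, forces in N, time in s.
With the tool pointing down it reaches from about 400 to 925 mm from the base axis. Payload 12.5 kg.
Tool frame: the origin (TCP) lies midway between the tips of the shut fingers; the grasp point (between the pads) lies 19 mm behind it; z points along the fingers, y is the direction in which the jaws open and shut (so a half turn about z gives the same grasp; the last joint's range is limited). The gripper opens to 95 mm and grips with 3 to 60 N. Pads are 20 mm wide; open, the fingers measure 119 mm over their backs; the gripper's body (75 mm by 180 mm) begins 59 mm behind the grasp point.
Start: joints at [1.241, 0.491, 1.559, -0, 1.092, -0.106], TCP at [138.693, 609.439, 175.661] pointing down, gripper open.
Joint ranges: [-3.1, 3.1], [-0.84, 2.19], [0.05, 2.79], [-1.13, 4.28], [0.06, 2.93], [-2.69, 2.69]. Speed limits (rad/s): [2.22, 2.22, 2.79, 3.14, 3.14, 3.14].

INTERFACE

Orientations are given as [roll, pitch, yaw] about the fixed x, y, z axes, in that order (R = Rz(yaw) Ry(pitch) Rx(roll)).
In Python, from cell import env, eyes, job_done, boxes_of, regions_of gives the robot as it stands.
- The arm moves only by the tool send_rows, never from a script. Its argument "plan" is text: rows parted by semicolons, each of 5 numbers parted by spaces: the shift along the tool's x, y, z in mm, then the turn about the tool's z in rad, then the finger opening in mm, from 0 to 95.1. In form: x y z roll gripper; .... A call has 1 to 8 rows; each row shifts and turns the pose as measured when the row begins, along the tool's axes as they then stand; what a row does not reach is not made up. A row lasts 1/10 s, in which the tool goes at most 50 mm and 8.59 degrees, less where a joint would pass 70% of its speed; a pose out of reach is approached as far as the arm can. A call with a gripper value outside its range is refused whole. The fingers move at their own pace and stop on an object; the grip force is fixed at half the most. Time passes only in rows, so rows that do not move let the fingers close. It gives the time, the measured TCP pose, the force and the opening at its end, in the units of the state.
- env.state(): the state, without advancing time (a new reading comes with each control period).
- eyes.read_camera(name): name is "scene" or "top" or "wrist"; returns a dict with "image" (480x640x3 uint8, red, green, blue), "vertical_fov" (degrees; the focal length in pixels is half the picture's height over the tangent of half this angle, whatever the lens; pixels are square), "cx", "cy" (the principal point, pixels), "extrinsics" (4x4, takes a point from camera to world coordinates). Camera axes: x right, y up, looking along -z (the intrinsics and any distortion apply to the point x, -y, -z); pixel columns grow to the right and rows downward; lengths in mm; the calibration is good to about 2 mm. A picture is of the moment at which its call begins. There is no depth.
- job_done(): hands the job in, once; it reports no verdict.
Trained networks look in a picture, given as the dict that the camera call returned (one of the last four; its "shot" number tells which), for a name from the list of things; names that differ only in an ending like _2 or _b are one class to them, and where a whole thing is asked for, a point or a joint stands for the part that bears it (a point fixed in the world has none). Each returns a list of dicts, best first, with "confidence" (0 to 1); they miss things now and then, are a little off and sometimes report something else, mostly with a low value. They report only what shows in the picture. A call takes as long as a camera call. They do not tell look-alikes from the thing itself.
- boxes_of(target, picture): "bbox" ([left, top, width, height] in pixels, round what is visible of it).
- regions_of(target, picture): "pixels" (480x640 bool, what is visible of it) and "bbox" ([left, top, width, height] in pixels, round what is visible of it).
The state is a dict: "t": time; "joints": joint angles; "qvel": joint speeds; "tau": joint torques, N m; "eef_pos": TCP position; "tcp_rot": TCP orientation; "ft_force": force on the tool from outside, world axes, zero at the start; "moment": the same for the moment, N m; "opening": opening from 0.0 (shut) to 1.0 (fully open).
Only numpy, scipy, OpenCV 4.12 (cv2) and the standard library are available. Lean on these libraries where they do the work, as an engineer would, in place of code of your own. Each camera call takes 0.05 s, during which the arm holds its last target.

## Working session

There is one attempt and no reset: what is moved stays moved. The work goes in short steps, Python scripts to look and compute and a tool call to move; the robot and the scene stay as the last step left them, time stands still between calls to the robot, and variables do not carry over. Pictures are saved under pics/ and viewed, and the job is handed in when it is done.

Besides the shell and the picture viewer there is one more tool, called after ">>>" as name(argument=value, ...), one argument or row to a line, values as JSON. send_rows: Moves the arm, as the interface text tells. Its arguments: {"type":"object","properties":{"plan":{"type":"string"}},"required":["plan"]}

```bash
mkdir -p pics; ls; cat > h.py <<'E'
import numpy as np, cv2
from cell import env, eyes, job_done, boxes_of, regions_of
def shot(n,f):
    p=eyes.read_camera(n); cv2.imwrite('pics/'+f+'.png',p['image'][:,:,::-1]); return p
E
python3 - <<'E'
from h import *
for n in ['scene','top','wrist']:
    p=shot(n,n+'0'); print(n,{k:(v if k!='extrinsics' else np.round(v,3).tolist()) for k,v in p.items() if k!='image'})
    for t in ['blue_fin','blue_stand','tray','yellow_fin']:
        print(t,[(np.round(b['bbox']).tolist(),round(b['confidence'],2)) for b in boxes_of(t,p)])
print(env.state())
E
```

```text
pics
scene {'vertical_fov': 57.76601607249688, 'cx': 322.59955081947083, 'cy': 243.01973936757346, 'extrinsics': [[0.587, -0.459, 0.667, 1124.268], [0.809, 0.315, -0.496, -305.598], [0.018, 0.831, 0.556, 636.972], [0.0, 0.0, 0.0, 1.0]], 'shot': 1}
blue_fin [([346.0, 246.0, 60.0, 42.0], 0.89), ([359.0, 208.0, 42.0, 37.0], 0.79), ([415.0, 191.0, 43.0, 29.0], 0.74), ([257.0, 222.0, 55.0, 32.0], 0.64)]
blue_stand [([326.0, 232.0, 90.0, 75.0], 0.88)]
tray [([64.0, 314.0, 156.0, 147.0], 0.92), ([245.0, 298.0, 60.0, 54.0], 0.57)]
yellow_fin [([245.0, 299.0, 61.0, 56.0], 0.62)]
top {'vertical_fov': 51.22982337841786, 'cx': 319.2939194800378, 'cy': 243.137773024465, 'extrinsics': [[0.015, 0.986, -0.164, 258.389], [-1.0, 0.016, 0.002, 209.229], [0.004, 0.164, 0.986, 1317.045], [0.0, 0.0, 0.0, 1.0]], 'shot': 2}
blue_fin [([290.0, 291.0, 67.0, 48.0], 0.98), ([197.0, 246.0, 55.0, 60.0], 0.86), ([128.0, 239.0, 40.0, 67.0], 0.61), ([279.0, 188.0, 37.0, 54.0], 0.6)]
blue_stand [([275.0, 185.0, 55.0, 74.0], 0.75)]
tray [([458.0, 179.0, 78.0, 102.0], 0.91)]
yellow_fin [([385.0, 171.0, 39.0, 55.0], 0.7
[... 306 characters left out ...]
3.0, 37.0], 0.58)]
blue_stand []
tray []
yellow_fin []
{'t': 0.75, 'joints': array([ 1.24138981e+00,  4.90870302e-01,  1.55891069e+00, -3.57200775e-06,
        1.09169258e+00, -1.05583313e-01]), 'qvel': array([-0.00077857, -0.00152408, -0.00058265,  0.00091493,  0.00062224,
        0.00188075]), 'tau': array([-5.84119607e-05, -6.12370563e+01, -2.58416659e+01,  6.93787169e-02,
        4.43232700e-02,  6.53361167e-05]), 'eef_pos': array([138.69894966, 609.43435822, 175.6757147 ]), 'tcp_rot': array([3.14147457e+00, 1.57016565e-05, 2.91777110e+00]), 'ft_force': array([-0.40653382, -0.26192295, -0.44509528]), 'moment': array([ 0.00896559, -0.00647048, -0.02283421]), 'opening': 0.9997148918416527}
```

View pics/scene0.png

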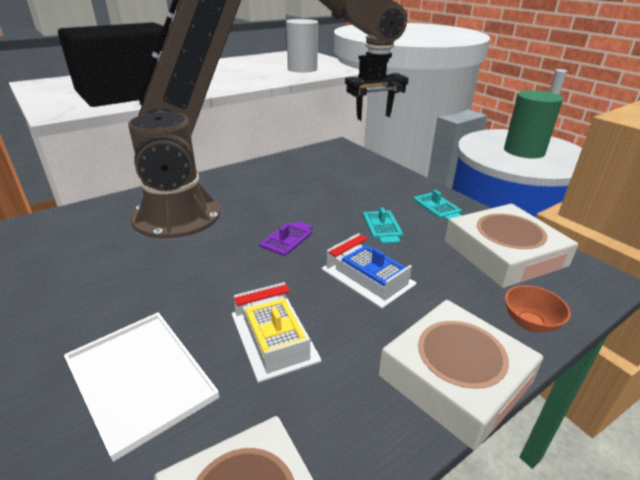

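View pics/top0.png

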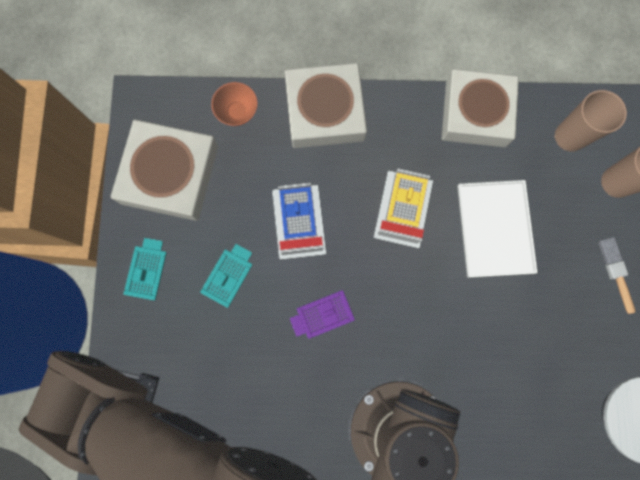

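View pics/wrist0.png

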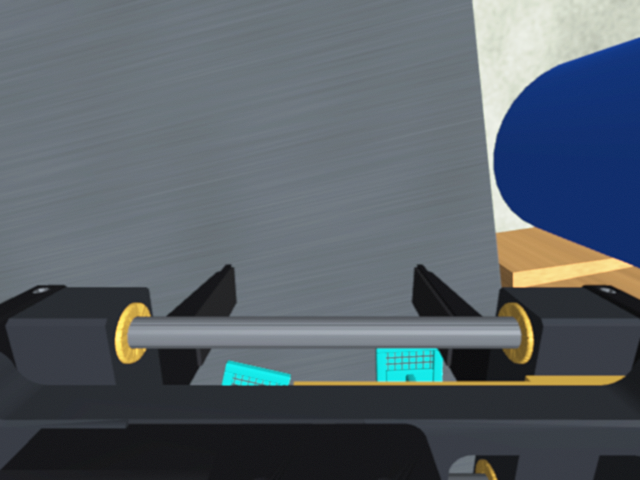

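```bash
cat >> h.py <<'E'
def unproj(p,uv,z):
    uv=np.atleast_2d(uv).astype(float); f=240/np.tan(np.radians(p['vertical_fov'])/2); E=p['extrinsics']
    d=np.c_[(uv[:,0]-p['cx'])/f,-(uv[:,1]-p['cy'])/f,-np.ones(len(uv))]@E[:3,:3].T
    o=E[:3,3]; s=(z-o[2])/d[:,2]; return (o+d*s[:,None])[:,:2]
def proj(p,X):
    X=np.atleast_2d(X).astype(float); f=240/np.tan(np.radians(p['vertical_fov'])/2); E=p['extrinsics']
    c=(X-E[:3,3])@E[:3,:3]; return np.c_[p['cx']+f*c[:,0]/-c[:,2],p['cy']-f*c[:,1]/-c[:,2]]
def cmask(p,col,box=None):
    hsv=cv2.cvtColor(p['image'],cv2.COLOR_RGB2HSV); h,s,v=[hsv[:,:,i].astype(int) for i in range(3)]
    m={'blue':(h>105)&(h<130),'yellow':(h>20)&(h<33),'red':(h<5)|(h>174)}[col]&(s>140)&(v>70)
    if col=='white': m=None
    if box is not None:
        q=np.zeros_like(m); x,y,w,hh=[int(a) for a in box]; q[y:y+hh,x:x+w]=1; m=m&q
    return m
def rect(p,m,z):
    v,u=np.nonzero(m); return cv2.minAreaRect(unproj(p,np.c_[u,v],z).astype(np.float32))
E
python3 - <<'E'
from h import *
p=shot('top','top1')
b=cmask(p,'blue',(265,175,75,90)); r=cmask(p,'red',(265,175,75,90))
print('blue',rect(p,b,50),'red',rect(p,r,59))
q=shot('scene','scene1')
b=cmask(q,'blue',(315,225,110,90)); r=cmask(q,'red',(315,225,110,90))
print('scene blue',rect(q,b,50),'red',rect(q,r,59))
for pic,box in((p,(450,170,95,115)),(q,(55,305,170,155))):
    g=regions_of('tray',pic)[0]; print(g['bbox'],g['confidence'],rect(pic,g['pixels'],16))
print('yel',rect(p,cmask(p,'yellow',(360,160,80,100)),50))
E
```

```text
blue ((550.0841064453125, 265.3354797363281), (125.17112731933594, 76.80043029785156), 7.550974369049072) red ((467.9313049316406, 255.0450439453125), (16.84619903564453, 101.19952392578125), 7.331663608551025)
scene blue ((552.4689331054688, 268.2550048828125), (128.6095428466797, 95.75096893310547), 8.113126754760742) red ((471.7900695800781, 255.6275634765625), (24.03335189819336, 111.71307373046875), 6.840322971343994)
[460.5, 178.6, 74.9, 99.3] 0.69 ((523.4744262695312, -262.9821472167969), (253.74285888671875, 185.69003295898438), 3.900050401687622)
[67.2, 313.5, 151.2, 148.3] 0.74 ((531.7442016601562, -260.3921203613281), (262.3324279785156, 178.8911895751953), 3.998533248901367)
yel ((588.5103149414062, -19.2764892578125), (77.59164428710938, 126.73184204101562), 77.38470458984375)
```

>>> send_rows(
  plan="0 0 -5 -0.118 95; 0 0 -5 -0.118 95; 0 0 -5 -0.118 95; -35 -29 0 0 95; -35 -29 0 0 95; -35 -29 0 0 95; -35 -29 0 0 95; -35 -29 0 0 95",
)

```text
t: 1.75
eef_pos: [334.4, 490.4, 191.1]
tcp_rot: [3.14, 0.0, -2.987]
ft_force: [0.4, -0.1, 0.3]
opening: 1.001
```

>>> send_rows(
  plan="-37 -31 0 0.025 95; -37 -31 0 0 95; -37 -31 0 0 95; -37 -31 0 0 95; -37 -31 0 0 95; -37 -31 0 0 95; -37 -31 0 0 95; -37 -31 0 0 95",
)

```text
t: 2.55
eef_pos: [671.2, 274.1, 192.0]
tcp_rot: [3.139, 0.002, -3.013]
ft_force: [1.1, 1.0, 0.7]
opening: 1.002
```

>>> send_rows(
  plan="-25 -15 0 0 95; 0 0 0 0 95",
)

```text
t: 2.75
eef_pos: [703.1, 256.9, 190.6]
tcp_rot: [3.14, 0.002, -3.019]
ft_force: [0.5, 0.2, -0.6]
opening: 1.0
```

```bash
python3 - <<'E'
from h import *
p=shot('wrist','wrist1'); print(env.state()['eef_pos'],env.state()['tcp_rot'])
print('blue',rect(p,cmask(p,'blue'),50),'red',rect(p,cmask(p,'red'),59))
for t in ['blue_fin','blue_stand']: print(t,[(np.round(b['bbox']).tolist(),round(b['confidence'],2)) for b in boxes_of(t,p)])
E
```

```text
[701.75200503 257.71271876 190.60583081] [ 3.13963913e+00  1.19977401e-03 -3.01786640e+00]
blue ((557.8577270507812, 267.9314880371094), (109.63057708740234, 81.90641021728516), 7.477043151855469) red ((0.0, 0.0), (0.0, 0.0), 0.0)
blue_fin [([309.0, 0.0, 94.0, 133.0], 0.6)]
blue_stand []
```

View pics/wrist1.png

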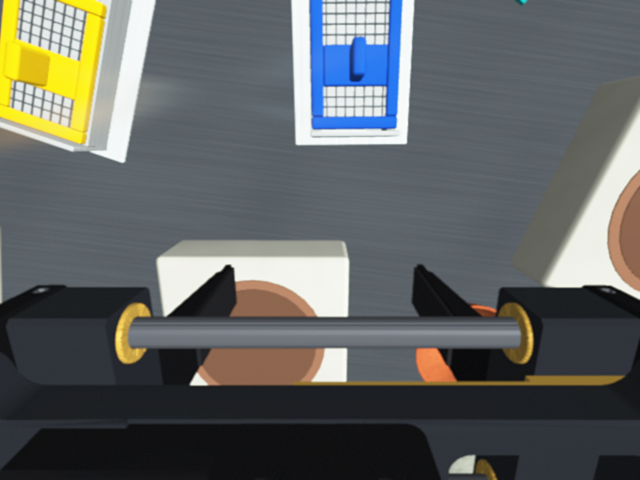

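The wrist view shows the blue strainer at u 310–400 with its fin at about (358,58); I overshot, so I move back to see it whole.

>>> send_rows(
  plan="40 0 0 0 95; 40 0 0 0 95; 0 0 0 0 95; 0 0 0 0 95",
)

```text
t: 3.3
eef_pos: [613.0, 253.0, 191.4]
tcp_rot: [3.139, 0.0, -3.01]
ft_force: [0.0, -0.8, 0.7]
opening: 0.997
```

```bash
python3 - <<'E'
from h import *
p=shot('wrist','wrist2'); print(env.state()['eef_pos'],env.state()['tcp_rot'])
b=cmask(p,'blue');b[330:]=0;r=cmask(p,'red');r[330:]=0
print('blue',rect(p,b,50),'red',rect(p,r,59))
bx=boxes_of('blue_fin',p); print(bx)
# model overlay with estimate
def S(pt,o,yaw): 
    c,s=np.cos(yaw),np.sin(yaw); pt=np.atleast_2d(pt); return np.c_[o[0]+c*pt[:,0]-s*pt[:,1],o[1]+s*pt[:,0]+c*pt[:,1],pt[:,2]]
o=(551,266);yw=np.radians(7.4); im=p['image'][:,:,::-1].copy()
for poly in ([(65,-42,50),(65,42,50),(-65,42,50),(-65,-42,50)],[(23,-6,86),(23,6,86),(-7,6,86),(-7,-6,86)],[(-71,-30,59),(-71,30,59),(-95,30,59),(-95,-30,59)]):
    cv2.polylines(im,[np.round(proj(p,S(poly,o,yw))).astype(int)],True,(0,255,0),1)
cv2.imwrite('pics/w2o.png',cv2.resize(im[:330],None,fx=1.25,fy=1.25))
E
```

```text
[613.13182116 253.12444252 191.39702579] [ 3.13877259e+00  4.05497693e-05 -3.00992215e+00]
blue ((548.1076049804688, 266.73199462890625), (128.1632843017578, 81.73477172851562), 7.568271636962891) red ((493.4573059082031, 128.26461791992188), (53.93986511230469, 370.315185546875), 5.794735908508301)
[{'bbox': [471.2, 1.8, 133.4, 100.2], 'confidence': 0.8}, {'bbox': [302.6, 75.3, 88.3, 146.8], 'confidence': 0.63}]
```

View pics/w2o.png

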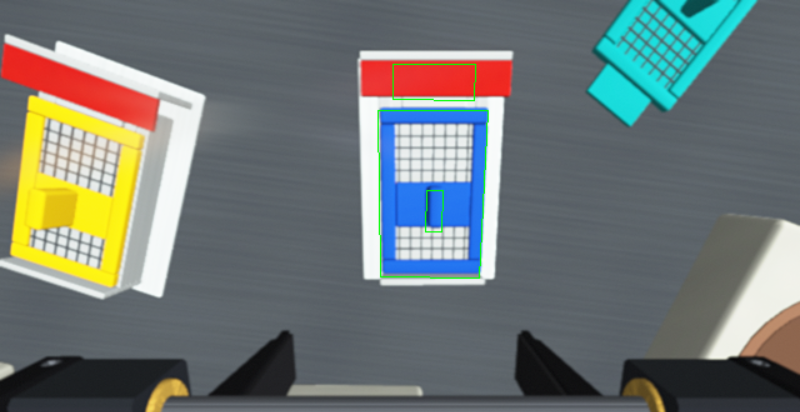

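Overlay fits laterally; the model is about 3 mm too far in +x, so the stand is at (548,266), yaw 7.5°, and the fin at about (556,267). I go above it.

>>> send_rows(
  plan="25 10 0 0 95; 22 10 0 0 95; 0 0 0 0 70; 0 0 0 0 55; 0 0 0 0 55",
)

```text
t: 3.9
eef_pos: [566.8, 268.3, 190.8]
tcp_rot: [3.139, 0.002, -3.01]
ft_force: [-0.3, -0.7, -0.1]
opening: 0.803
```

```bash
python3 - <<'E'
from h import *
p=shot('wrist','wrist3'); s=env.state(); print(s['eef_pos'],s['tcp_rot'],s['opening'])
q=shot('scene','scene3')
E
```

```text
[566.91305383 268.21368757 190.68849682] [ 3.13855408e+00  2.44364219e-03 -3.01004012e+00] 0.7616269987441796
```

View pics/wrist3.png

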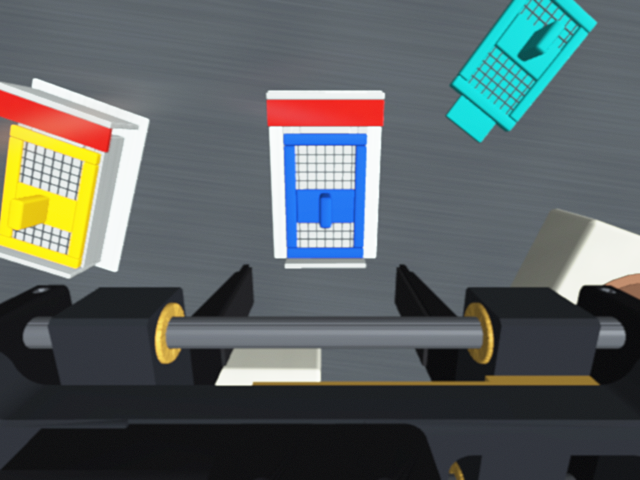

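>>> send_rows(
  plan="4 0 25 0 50; 3 0 30 0 50; 0 0 25 0 50; 0 0 12 0 50; 0 0 0 0 50; 0 0 0 0 50",
)

```text
t: 4.6
eef_pos: [564.1, 266.7, 96.4]
tcp_rot: [3.138, 0.006, -3.013]
ft_force: [-0.4, -1.6, 0.3]
opening: 0.525
```

```bash
python3 - <<'E'
from h import *
p=shot('wrist','wrist4'); s=env.state(); print(s['eef_pos'],s['tcp_rot'],s['opening'])
q=shot('scene','scene4'); im=q['image'][190:340,260:460,::-1]
cv2.imwrite('pics/s4.png',cv2.resize(im,None,fx=4,fy=4,interpolation=2))
E
```

```text
[564.18427563 266.6664177   96.60958357] [ 3.13797789  0.00603337 -3.0128638 ] 0.524725972145741
```

View pics/wrist4.png

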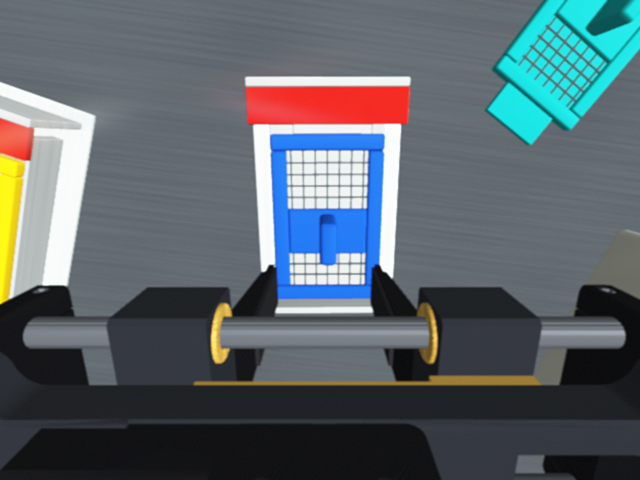

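View pics/s4.png

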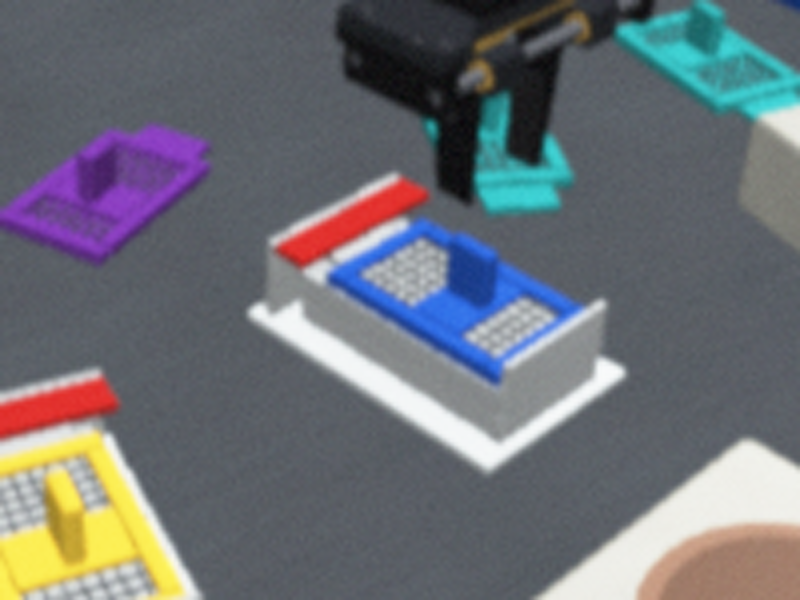

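```bash
python3 - <<'E'
from h import *
q=shot('scene','scene5'); s=env.state(); e=s['eef_pos']
ty=np.array([-.1305,.9914,0])
print('tips proj',proj(q,np.array([e+25*ty,e-25*ty,e])))
print('fin',proj(q,[[556.2,267,86],[556.2,267,50]]), 'ends', proj(q,[[571,269,86],[541.3,265,86]]))
print('corners',proj(q,[[548.3+.99*65+.13*42,266+.13*65-.99*42,50],[548.3+.99*65-.13*42,266+.13*65+.99*42,50]]))
E
```

```text
tips proj [[386.54305257 244.14278308]
 [371.77130945 252.75189761]
 [379.26878446 248.38229678]]
fin [[376.49920845 250.75199124]
 [375.13034731 263.75372498]] ends [[381.66799789 253.61281129]
 [371.39481605 247.92238174]]
corners [[382.49830489 283.33534935]
 [406.57056582 267.49064314]]
```

```bash
python3 - <<'E'
from h import *
p=shot('wrist','wrist5'); q=shot('scene','scene5b'); t=shot('top','top5'); e=env.state()['eef_pos']
ty=np.array([-.1305,.9914,0]); print(e)
X=np.array([e+25*ty,e-25*ty,e,e+[0,0,19]])
print('w',proj(p,X)); print('fin w',proj(p,[[571,269,86],[541.3,265,86]]))
print('t',proj(t,X))
cv2.imwrite('pics/t5.png',cv2.resize(t['image'][150:300,220:420,::-1],None,fx=4,fy=4,interpolation=2))
cv2.imwrite('pics/w5.png',cv2.resize(p['image'][120:420,200:450,::-1],None,fx=2,fy=2))
E
```

```text
[563.84216399 266.79183728  96.73766271]
w [[362.86077918 261.02927786]
 [285.59715643 261.26369909]
 [324.24231297 261.14644799]
 [324.40070446 271.97559647]]
fin w [[326.01845704 266.02910182]
 [325.8751062  223.32607117]]
t [[286.25152443 203.44612383]
 [306.10099439 201.22304541]
 [296.18079276 202.3340769 ]
 [295.86136631 200.45277712]]
```

View pics/t5.png

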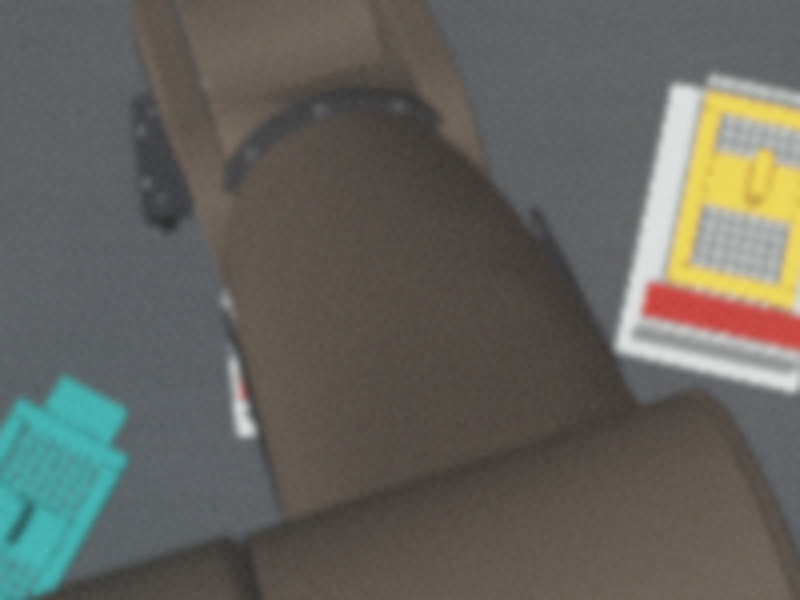

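View pics/w5.png

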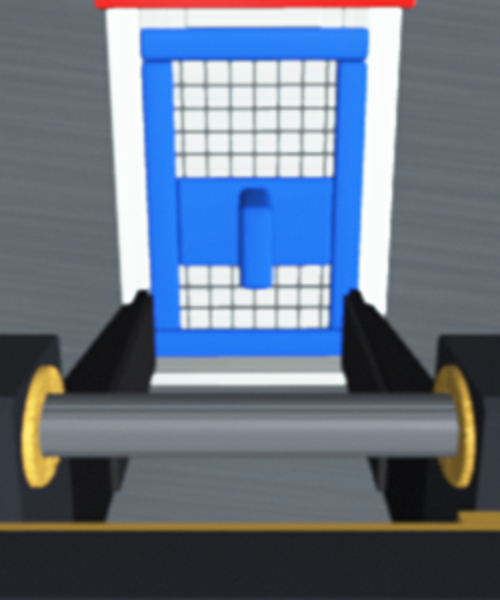

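```bash
python3 - <<'E'
from h import *
q=shot('scene','scene6')
e=np.array([138.7,609.4,175.7]); y=2.918; ty=np.array([np.sin(y),-np.cos(y),0])
print(proj(q,[e,e+47*ty,e-47*ty,e+[0,0,78]]))
e=np.array([566.9,268.2,190.7]); y=-3.01; ty=np.array([np.sin(y),-np.cos(y),0])
print(proj(q,[e,e+36*ty,e-36*ty,e+[0,0,78]]))
for f,c in(('scene0',(330,60,110,80)),('scene3',(320,140,110,130))):
    im=cv2.imread('pics/%s.png'%f); x,y,w,h=c; cv2.imwrite('pics/%sc.png'%f,cv2.resize(im[y:y+h,x:x+w],None,fx=4.5,fy=4.5))
E
```

```text
[[371.44762607 129.61352076]
 [384.47729482 127.8749291 ]
 [358.11368061 131.39271305]
 [373.49764245 104.60530096]]
[[384.73256884 211.62978228]
 [395.60631318 206.03857369]
 [373.34552863 217.48492428]
 [388.55420101 177.29875023]]
```

View pics/scene0c.png

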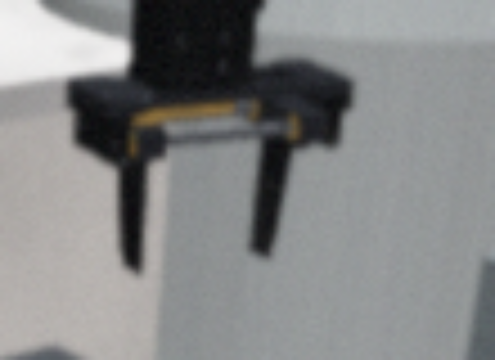

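View pics/scene3c.png

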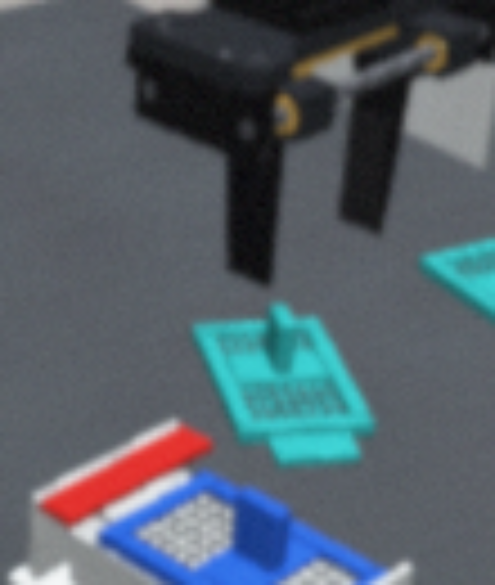

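Projected TCP vs. visible fingertips disagree: tips appear about 12 px (roughly 35 mm) higher than the reported TCP. Fin matches in all views. I lower partway and compare again before trusting either.

>>> send_rows(
  plan="2 0 12 0 50; 1 0 11 0 50; 0 0 0 0 50; 0 0 0 0 50",
)

```text
t: 5.35
eef_pos: [560.4, 266.4, 71.5]
tcp_rot: [3.138, 0.006, -3.012]
ft_force: [-0.8, 0.5, -0.7]
opening: 0.524
```

```bash
python3 - <<'E'
from h import *
p=shot('wrist','wrist7'); q=shot('scene','scene7'); s=env.state();e=s['eef_pos']; print(e,s['tcp_rot'],s['ft_force'],s['opening'])
cv2.imwrite('pics/s7.png',cv2.resize(q['image'][190:310,300:460,::-1],None,fx=5,fy=5,interpolation=2))
cv2.imwrite('pics/w7.png',cv2.resize(p['image'][120:420,200:450,::-1],None,fx=2,fy=2))
E
```

```text
[560.4795421  266.47661116  71.81314935] [ 3.13786929  0.00637867 -3.0124388 ] [0.06149314 0.81864027 0.22150246] 0.5236265971131788
```

View pics/s7.png

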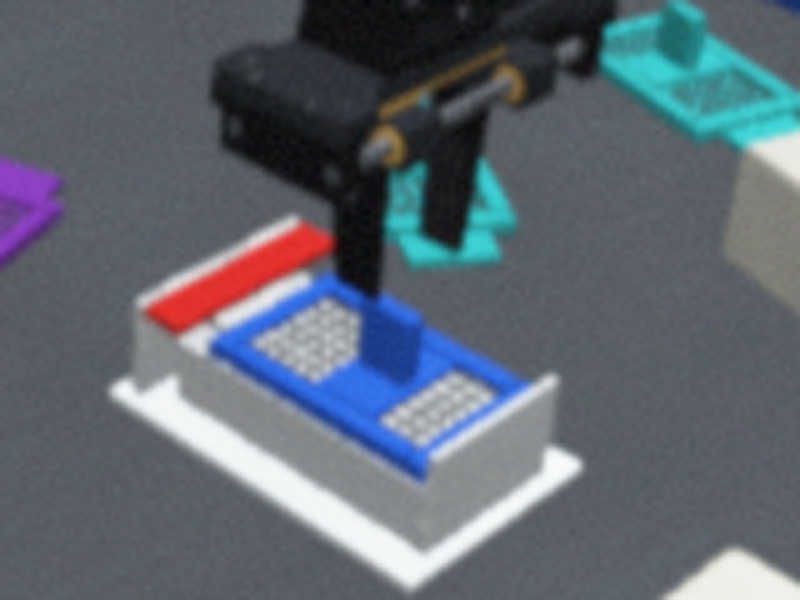

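View pics/w7.png

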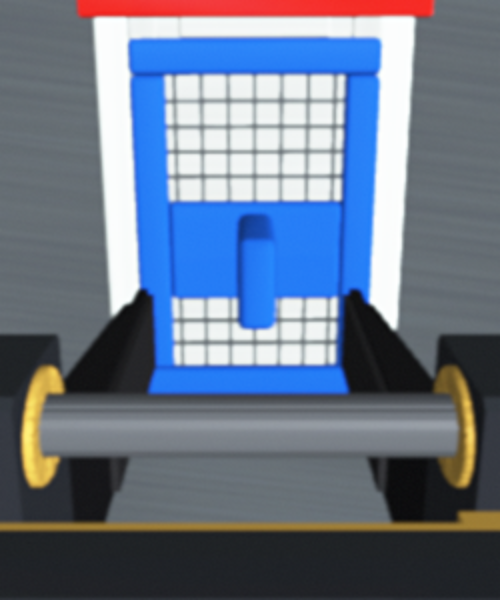

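```bash
python3 - <<'E'
from h import *
p=shot('wrist','wrist8'); q=shot('scene','scene8'); s=env.state();e=s['eef_pos']; y=s['tcp_rot'][2]; print(e)
tx=np.array([np.cos(y),np.sin(y),0]); ty=np.array([np.sin(y),-np.cos(y),0])
for h in (0,10,20,30,40,50):
  print(h,'scene outer near x+',proj(q,e-10*tx-37*ty+[0,0,h])[0].round(1),'x-',proj(q,e+10*tx-37*ty+[0,0,h])[0].round(1),'inner',proj(q,e-10*tx-25*ty+[0,0,h])[0].round(1),
   'wrist L outer',proj(p,e+10*tx-37*ty+[0,0,h])[0].round(1),'inner',proj(p,e+10*tx-25*ty+[0,0,h])[0].round(1), 'inner far',proj(p,e-10*tx-25*ty+[0,0,h])[0].round(1))
E
```

```text
[560.71355963 266.546272    72.19687531]
0 scene outer near x+ [369.5 265.4] x- [362.7 261.4] inner [373.2 263.3] wrist L outer [266.2 247.5] inner [285.1 247.5] inner far [286.  276.7]
10 scene outer near x+ [369.9 261.7] x- [363.  257.7] inner [373.6 259.6] wrist L outer [263.6 252.4] inner [283.3 252.4] inner far [284.3 282.8]
20 scene outer near x+ [370.3 258. ] x- [363.3 254. ] inner [373.9 255.8] wrist L outer [260.8 257.8] inner [281.4 257.8] inner far [282.5 289.5]
30 scene outer near x+ [370.6 254.2] x- [363.7 250.2] inner [374.3 252. ] wrist L outer [257.6 263.8] inner [279.3 263.7] inner far [280.5 296.9]
40 scene outer near x+ [371.  250.3] x- [364.  246.4] inner [374.7 248.2] wrist L outer [254.1 270.3] inner [277.  270.3] inner far [278.3 305. ]
50 scene outer near x+ [371.4 246.4] x- [364.3 242.5] inner [375.1 244.3] wrist L outer [250.2 277.7] inner [274.4 277.6] inner far [275.9 314. ]
```

>>> send_rows(
  plan="0 1.5 0 0 30; 0 0 0 0 20; 0 0 0 0 20; 0 0 0 0 16; 0 0 0 0 16",
)

```text
t: 6.05
eef_pos: [560.9, 268.3, 73.0]
tcp_rot: [3.137, 0.008, -3.012]
ft_force: [0.7, -0.6, -0.6]
opening: 0.19
```

```bash
python3 - <<'E'
from h import *
p=shot('wrist','wrist9'); q=shot('scene','scene9'); s=env.state();e=s['eef_pos']; print(e,s['tcp_rot'],s['ft_force'],s['opening'])
a=cv2.resize(q['image'][210:300,330:430,::-1],None,fx=5,fy=5,interpolation=2)[:450]
b=cv2.resize(p['image'][170:320,250:400,::-1],None,fx=3,fy=3)
cv2.imwrite('pics/c9.png',np.hstack([a[:450,:400],b[:,:400]]))
E
```

```text
[560.90994661 268.35454946  72.98383701] [ 3.13740944  0.00856349 -3.0124456 ] [-1.02229791  0.1120397   0.54428187] 0.1727780008961258
```

View pics/c9.png

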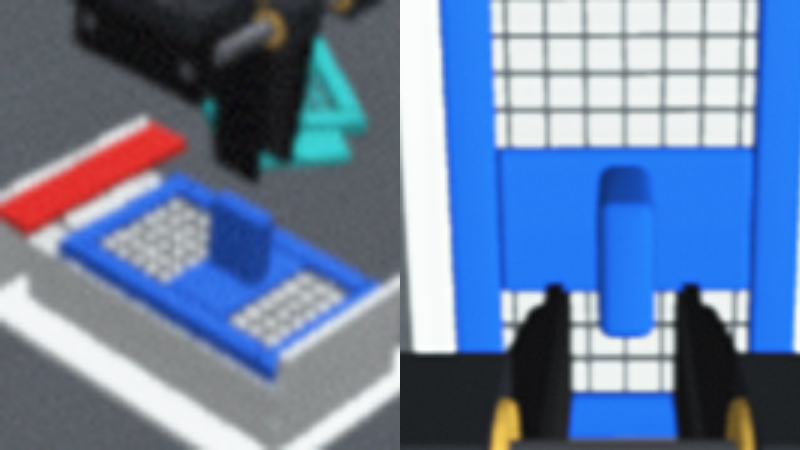

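>>> send_rows(
  plan="0 0 0 0 12; 0 0 0 0 12; 0 0 0 0 9; 0 0 0 0 9; 0 0 0 0 9",
)

```text
t: 6.65
eef_pos: [560.9, 268.3, 73.0]
tcp_rot: [3.137, 0.008, -3.013]
ft_force: [0.3, -0.4, -0.3]
opening: 0.096
```

```bash
python3 - <<'E'
from h import *
p=shot('wrist','wrist10'); s=env.state();e=s['eef_pos']; print(e,s['tcp_rot'],s['ft_force'],s['opening']*95.1)
cv2.imwrite('pics/c10.png',cv2.resize(p['image'][170:320,250:400,::-1],None,fx=3,fy=3))
E
```

```text
[560.88493407 268.29268825  72.95866827] [ 3.13743629  0.00844632 -3.01253129] [0.16787605 0.44516677 0.32779377] 9.386015090992975
```

View pics/c10.png

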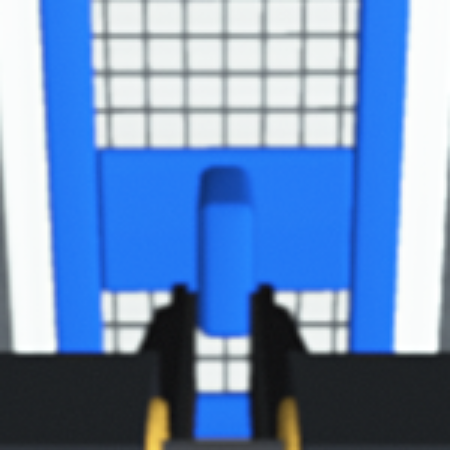

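Closing to 9.4 mm met nothing, so the real tips are indeed about 36–45 mm above the reported TCP. I reopen and descend, checking visually.

>>> send_rows(
  plan="0 0 0 0 50; 0 0 0 0 50; 0 0 0 0 50; 1 0 12 0 50; 0 0 12 0 50; 0 0 0 0 50; 0 0 0 0 50",
)

```text
t: 7.4
eef_pos: [559.6, 268.1, 46.0]
tcp_rot: [3.138, 0.007, -3.012]
ft_force: [0.4, -0.9, 0.1]
opening: 0.521
```

```bash
python3 - <<'E'
from h import *
p=shot('wrist','wrist11'); q=shot('scene','scene11'); s=env.state();e=s['eef_pos']; print(e,s['tcp_rot'],s['ft_force'],s['opening']*95.1)
a=cv2.resize(q['image'][210:300,330:430,::-1],None,fx=5,fy=5,interpolation=2)[:450]
b=cv2.resize(p['image'][170:320,250:400,::-1],None,fx=3,fy=3)
cv2.imwrite('pics/c11.png',np.hstack([a[:450,:400],b[:,:400]]))
E
```

```text
[559.70990422 268.16744256  46.41295651] [ 3.13758547  0.0077482  -3.01251317] [0.52804025 0.25350668 0.22407131] 49.898885326083516
```

View pics/c11.png

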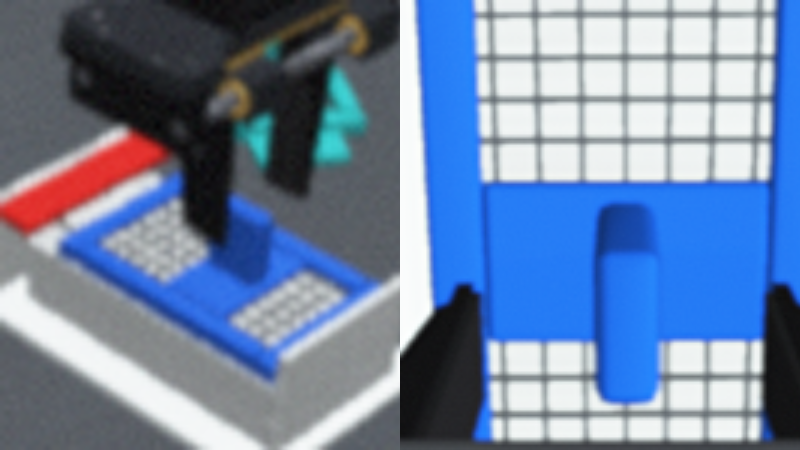

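>>> send_rows(
  plan="0 0 10 0 50; 0 0 10 0 50; 0 0 6 0 50; 0 0 0 0 50; 0 0 0 0 50",
)

```text
t: 8.0
eef_pos: [560.0, 268.3, 18.1]
tcp_rot: [3.138, 0.008, -3.013]
ft_force: [-1.3, 0.5, 0.9]
opening: 0.529
```

```bash
cat > look.py <<'E'
from h import *
import sys
n=sys.argv[1]
p=shot('wrist','wrist'+n); q=shot('scene','scene'+n); s=env.state();e=s['eef_pos']; print(e.round(1),s['tcp_rot'].round(3),s['ft_force'].round(1),s['moment'].round(2),round(s['opening']*95.1,1))
a=cv2.resize(q['image'][210:300,330:430,::-1],None,fx=5,fy=5,interpolation=2)[:450]
b=cv2.resize(p['image'][170:320,250:400,::-1],None,fx=3,fy=3)
cv2.imwrite('pics/c%s.png'%n,np.hstack([a[:450,:400],b[:,:400]]))
E
python3 look.py 12
```

```text
[560.1 268.4  18.4] [ 3.137  0.008 -3.013] [-0.4 -0.   0.6] [ 0.07  0.05 -0.01] 50.2
```

View pics/c12.png

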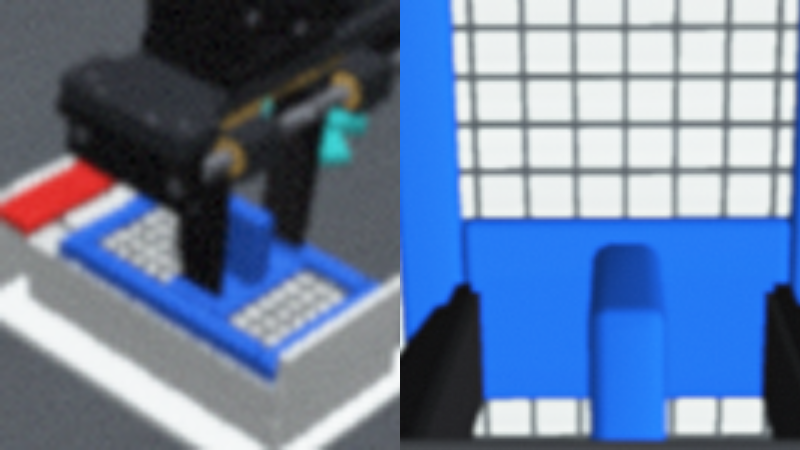

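>>> send_rows(
  plan="0 0 0 0 25; 0 0 0 0 18; 0 0 0 0 14; 0 0 0 0 14; 0 0 0 0 14",
)

```text
t: 8.6
eef_pos: [560.6, 268.6, 19.5]
tcp_rot: [3.137, 0.01, -3.013]
ft_force: [0.2, 0.3, -1.3]
opening: 0.177
```

```bash
python3 look.py 13
```

```text
[560.6 268.6  19.4] [ 3.137  0.01  -3.012] [-0.2  0.4 -1.1] [ 0.05  0.03 -0.03] 14.2
```

View pics/c13.png

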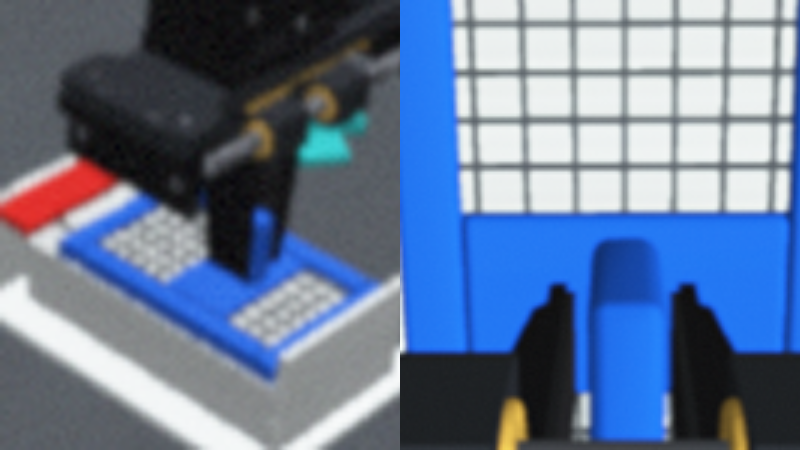

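>>> send_rows(
  plan="-3 0.6 1 0 14; 0 0 0 0 12; 0 0 0 0 10; 0 0 0 0 8; 0 0 0 0 5; 0 0 0 0 5; 0 0 0 0 5",
)

```text
t: 9.4
eef_pos: [563.8, 269.6, 18.5]
tcp_rot: [3.137, 0.01, -3.012]
ft_force: [0.1, -0.8, 0.4]
opening: 0.125
```

```bash
python3 look.py 14
```

```text
[563.8 269.6  18.5] [ 3.137  0.01  -3.012] [ 0.7 -0.8  1.2] [-0.14  0.07  0.02] 11.3
```

View pics/c14.png

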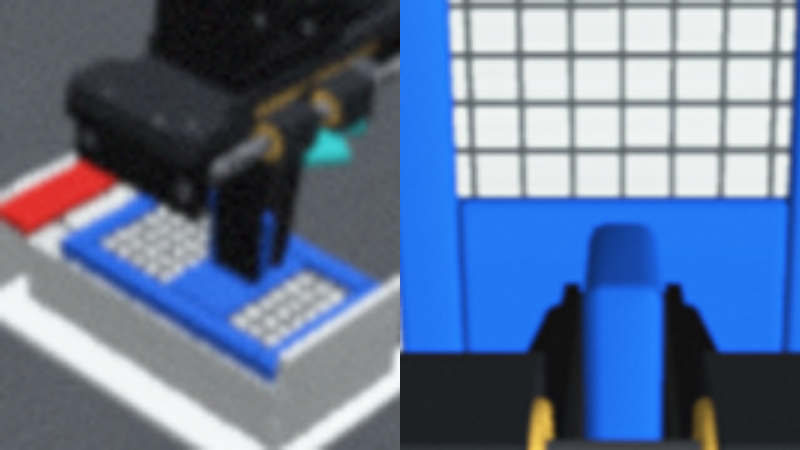

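>>> send_rows(
  plan="0 0 -3 0 5; 0 0 -3 0 5; 0 0 0 0 5",
)

```text
t: 9.8
eef_pos: [563.5, 269.5, 24.6]
tcp_rot: [3.137, 0.009, -3.012]
ft_force: [-0.8, -0.2, -1.2]
opening: 0.123
```

```bash
python3 look.py 15
```

```text
[563.3 269.4  24.3] [ 3.137  0.009 -3.012] [ 0.8  0.8 -1.6] [ 0.03 -0.02  0.  ] 11.8
```

View pics/c15.png

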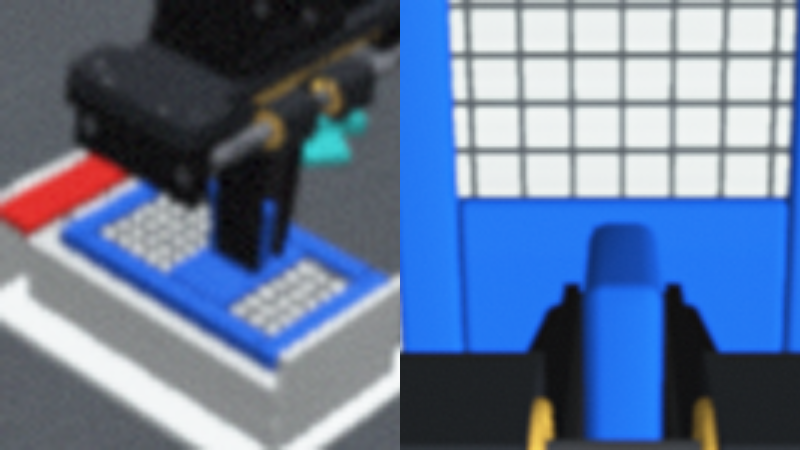

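>>> send_rows(
  plan="0 0 -1.5 0 5; 0.5 0 -1.5 0 5",
)

```text
t: 10.1
eef_pos: [562.5, 269.2, 26.8]
tcp_rot: [3.138, 0.008, -3.012]
ft_force: [0.5, 0.7, -6.4]
opening: 0.126
```

>>> send_rows(
  plan="0.5 0 -1.5 0 5; 0 0 0 0 5",
)

```text
t: 10.3
eef_pos: [562.0, 269.1, 28.1]
tcp_rot: [3.138, 0.008, -3.012]
ft_force: [0.2, 0.1, -4.6]
opening: 0.124
```

>>> send_rows(
  plan="0.7 0 -1.8 0 5; 0.7 0 -1.8 0 5; 0 0 0 0 5",
)

```text
t: 10.6
eef_pos: [560.3, 268.9, 31.5]
tcp_rot: [3.138, 0.008, -3.012]
ft_force: [-0.5, -0.2, -5.1]
opening: 0.124
```

```bash
python3 look.py 16
```

```text
[560.3 268.9  31.5] [ 3.138  0.008 -3.012] [-0.   0.5 -4.4] [ 0.02 -0.27 -0.  ] 12.0
```

View pics/c16.png

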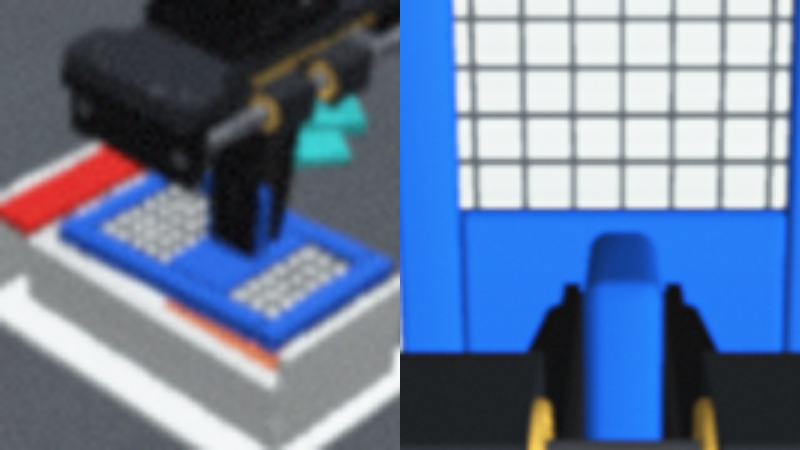

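It tilts inside the grip at only 4–5 N; continuing.

>>> send_rows(
  plan="0.7 0 -1.8 0 5; 0.7 0 -1.8 0 5; 0.7 0 -1.8 0 5; 0 0 0 0 5",
)

```text
t: 11.1
eef_pos: [557.4, 268.5, 36.9]
tcp_rot: [3.138, 0.006, -3.012]
ft_force: [-0.4, -0.6, -5.2]
opening: 0.121
```

```bash
python3 look.py 17
```

```text
[557.5 268.5  36.8] [ 3.138  0.006 -3.013] [-0.4  0.8 -5.2] [ 0.06 -0.05 -0.07] 11.9
```

View pics/c17.png

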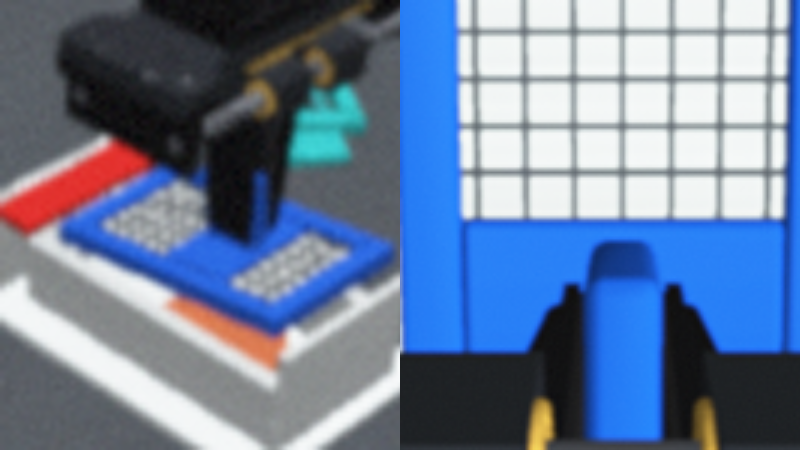

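>>> send_rows(
  plan="0.7 0 -1.8 0 5; 0.7 0 -1.8 0 5; 0.7 0 -1.8 0 5; 0 0 0 0 5",
)

```text
t: 11.6
eef_pos: [554.4, 268.0, 42.2]
tcp_rot: [3.138, 0.004, -3.013]
ft_force: [0.0, 1.1, -7.4]
opening: 0.125
```

```bash
python3 look.py 18; python3 - <<'E'
import cv2
im=cv2.imread('pics/scene18.png'); cv2.imwrite('pics/s18.png',cv2.resize(im[200:330,310:440],None,fx=4.5,fy=4.5,interpolation=2))
E
```

```text
[554.5 268.   42.1] [ 3.138  0.004 -3.013] [-0.9 -0.5 -4.7] [ 0.11  0.01 -0.02] 11.9
```

View pics/s18.png

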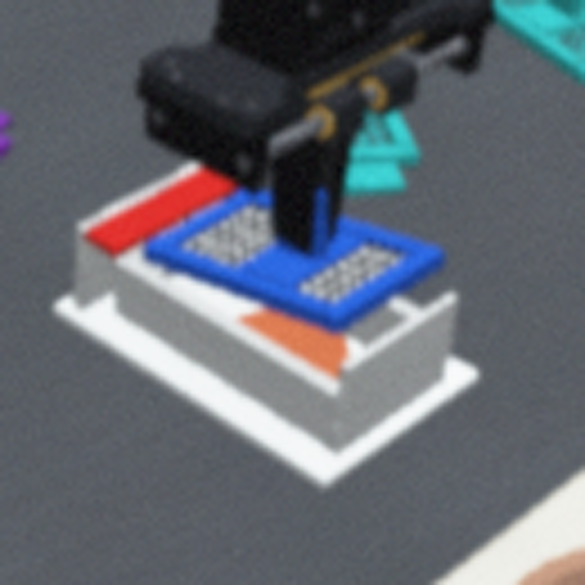

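View pics/wrist18.png

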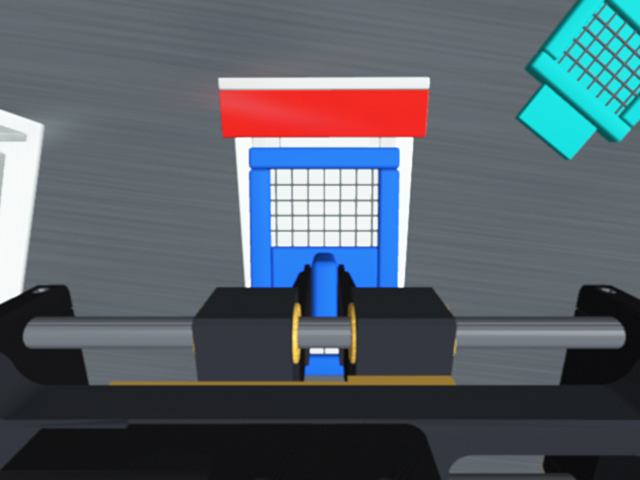

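```bash
python3 - <<'E'
from h import *
from scipy.optimize import least_squares
q=shot('scene','scene19'); yw=np.radians(7.5)
obs=np.array([[408.4,256.7],[385.6,271.6],[342.9,255.6]])
P=np.array([[57,42,-22],[57,-42,-22],[-73,-42,-22]],float)
def W(th,f):
    c,s=np.cos(th),np.sin(th); R=np.array([[c,0,-s],[0,1,0],[s,0,c]]); Z=np.array([[np.cos(yw),-np.sin(yw),0],[np.sin(yw),np.cos(yw),0],[0,0,1]])
    return lambda P:(Z@(R@P.T)).T+f
f0=np.array([547.,266,95.6])
for d in (0,4,8,12,16): print(d,(proj(q,W(np.radians(d),f0)(P))-obs).round(1).tolist())
def stand(X):
    d=X-np.array([548.3,266,0]); c,s=np.cos(yw),np.sin(yw); return np.c_[c*d[:,0]+s*d[:,1],-s*d[:,0]+c*d[:,1],d[:,2]]
K=np.array([[-99,0,-32],[-99,0,-26],[-73,0,-26],[57,0,-32]],float)
for d in (9,11,12,13,15): print(d,stand(W(np.radians(d),f0)(K)).round(1).tolist())
E
```

```text
0 [[-3.7, 0.5], [-5.3, 1.0], [-6.0, -8.6]]
4 [[-3.0, -0.7], [-4.7, -0.2], [-5.5, -6.5]]
8 [[-2.4, -2.0], [-4.1, -1.5], [-5.0, -4.4]]
12 [[-1.9, -3.4], [-3.6, -2.9], [-4.3, -2.3]]
16 [[-1.4, -4.9], [-3.2, -4.4], [-3.6, -0.2]]
9 [[-94.1, 0.2, 48.5], [-95.0, 0.2, 54.4], [-69.3, 0.2, 58.5], [60.0, 0.2, 72.9]]
11 [[-92.4, 0.2, 45.3], [-93.5, 0.2, 51.2], [-68.0, 0.2, 56.1], [60.8, 0.2, 75.1]]
12 [[-91.5, 0.2, 43.7], [-92.7, 0.2, 49.6], [-67.3, 0.2, 55.0], [61.1, 0.2, 76.2]]
13 [[-90.6, 0.2, 42.2], [-91.9, 0.2, 48.0], [-66.6, 0.2, 53.8], [61.4, 0.2, 77.2]]
15 [[-88.6, 0.2, 39.1], [-90.2, 0.2, 44.9], [-65.1, 0.2, 51.6], [62.1, 0.2, 79.4]]
```

Tilt is about 11–12°, with the far end some 15 mm above the upright lip. Now I ease it down 1 mm and draw it out along +x.

>>> send_rows(
  plan="-1 0 1 0 5; -2.5 0 0 0 5; -2.5 0 0 0 5; 0 0 0 0 5",
)

```text
t: 12.15
eef_pos: [562.6, 269.1, 42.5]
tcp_rot: [3.138, 0.008, -3.013]
ft_force: [-0.2, -0.8, -1.9]
opening: 0.123
```

>>> send_rows(
  plan="-3 0 0 0 5; -3 0 0 0 5; -3 0 0 0 5; 0 0 0 0 5",
)

```text
t: 12.55
eef_pos: [572.8, 270.4, 42.9]
tcp_rot: [3.137, 0.009, -3.013]
ft_force: [-1.2, -0.4, -1.2]
opening: 0.125
```

```bash
python3 look.py 20; python3 - <<'E'
import cv2
im=cv2.imread('pics/scene20.png'); cv2.imwrite('pics/s20.png',cv2.resize(im[200:330,310:440],None,fx=4.5,fy=4.5,interpolation=2))
E
```

```text
[572.4 270.3  42.8] [ 3.138  0.008 -3.013] [-0.4  0.6 -1.6] [ 0.02 -0.01 -0.  ] 11.6
```

View pics/s20.png

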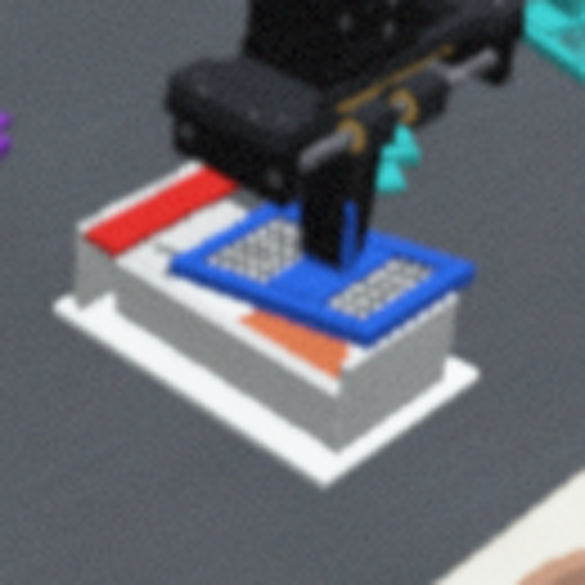

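View pics/wrist20.png

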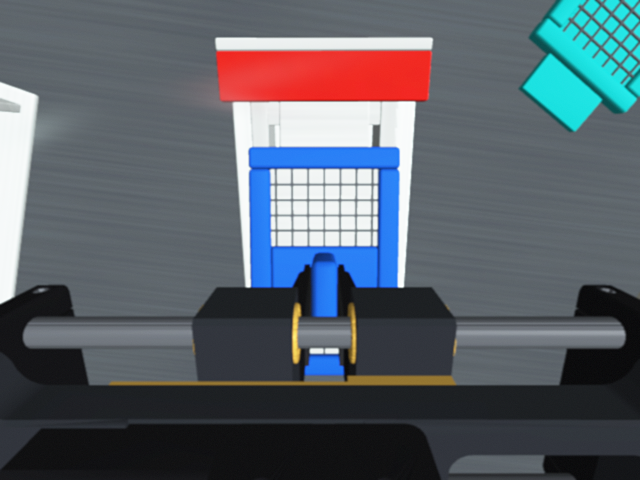

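>>> send_rows(
  plan="-3 0 -0.5 0 5; -3 0 -0.5 0 5; -3 0 -0.5 0 5; -3 0 -0.5 0 5; 0 0 0 0 5",
)

```text
t: 13.15
eef_pos: [585.3, 272.1, 45.1]
tcp_rot: [3.138, 0.008, -3.013]
ft_force: [-0.6, -0.1, -1.1]
opening: 0.122
```

```bash
python3 look.py 21
```

```text
[584.7 272.   45. ] [ 3.138  0.008 -3.013] [-0.9  0.3 -1.5] [ 0.01  0.02 -0.03] 12.2
```

View pics/wrist21.png

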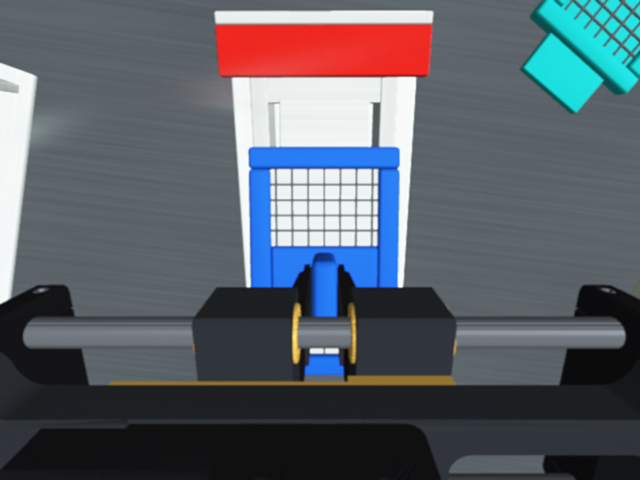

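>>> send_rows(
  plan="-2 0 -4 0 5; 0 0 -6 0 5; 0 0 -15 0 5; 0 0 -25 0 5; 0 0 -25 0 5; 0 0 -10 0 5; 0 0 0 0 5",
)

```text
t: 13.95
eef_pos: [585.6, 271.8, 134.6]
tcp_rot: [3.138, 0.007, -3.012]
ft_force: [0.5, 1.2, -2.9]
opening: 0.126
```

```bash
python3 look.py 22
```

```text
[585.1 271.5 132.9] [ 3.138  0.005 -3.012] [-0.2 -0.6 -1.7] [-0.    0.04 -0.01] 11.7
```

View pics/scene22.png

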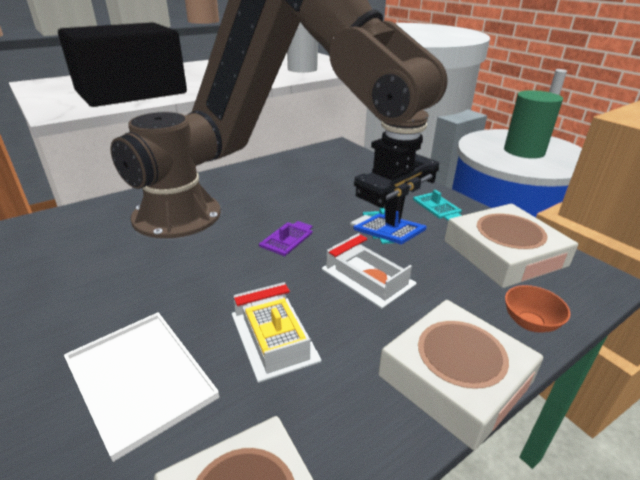

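The strainer is out, held and clear of the stand, with the yellow one undisturbed. Now I carry it to the tray.

>>> send_rows(
  plan="2 -12 0 0.06 5; 4 -22 0 0 5; 4 -28 0 0 5; 4 -28 0 0 5; 4 -28 0 0 5; 4 -28 0 0 5; 4 -28 0 0 5; 4 -28 0 0 5",
)

```text
t: 14.85
eef_pos: [564.1, 63.4, 120.8]
tcp_rot: [3.139, -0.011, -3.07]
ft_force: [0.2, 0.2, -1.6]
opening: 0.123
```

>>> send_rows(
  plan="4 -28 0 0 5; 4 -28 0 0 5; 4 -28 0 0 5; 4 -28 0 0 5; 4 -28 0 0 5; 4 -25 0 0 5; 3 -20 0 0 5; 0 0 0 0 5",
)

```text
t: 15.65
eef_pos: [544.1, -132.8, 109.9]
tcp_rot: [3.134, -0.027, -3.073]
ft_force: [-0.1, 0.4, -1.8]
opening: 0.125
```

>>> send_rows(
  plan="0 -25 0 0 5; 0 -28 -2 0 5; 0 -28 -2 0 5; 0 -24 -1 0 5; 0 -14 0 0 5; 0 0 0 0 5; 0 0 0 0 5",
)

```text
t: 16.35
eef_pos: [550.4, -249.9, 107.2]
tcp_rot: [3.127, -0.036, -3.072]
ft_force: [-0.3, -0.2, -1.5]
opening: 0.124
```

```bash
python3 look.py 23
```

```text
[ 550.5 -249.6  107.5] [ 3.128 -0.035 -3.071] [ 0.2 -0.9 -1.5] [ 0.03 -0.    0.01] 11.5
```

View pics/scene23.png

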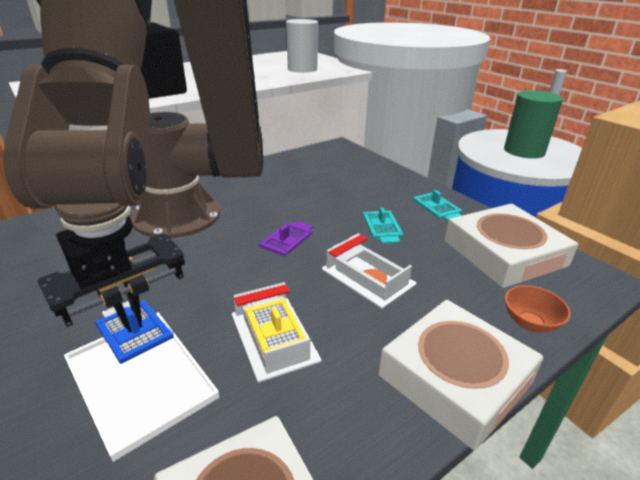

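View pics/wrist23.png

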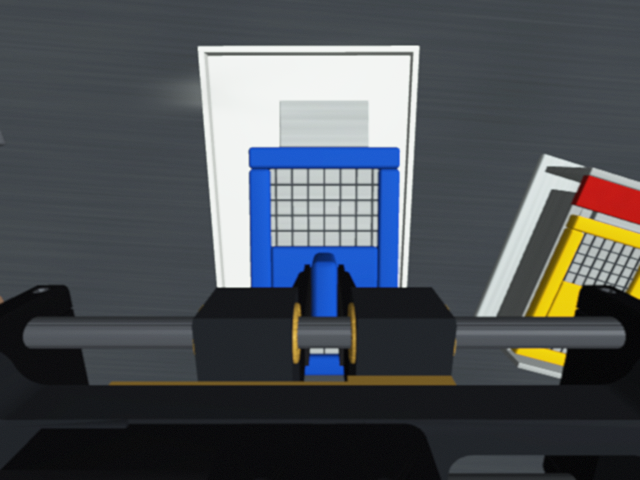

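>>> send_rows(
  plan="0 -10 0 0 5; 0 0 10 0 5; 0 0 20 0 5; 0 0 22 0 5; 0 0 18 0 5; 0 0 8 0 5; 0 0 0 0 5; 0 0 0 0 5",
)

```text
t: 17.25
eef_pos: [548.8, -256.7, 25.3]
tcp_rot: [3.128, -0.035, -3.068]
ft_force: [0.3, -0.4, -1.3]
opening: 0.123
```

```bash
python3 look.py 24; python3 - <<'E'
import cv2
im=cv2.imread('pics/scene24.png'); cv2.imwrite('pics/s24.png',cv2.resize(im[250:460,30:240],None,fx=2.8,fy=2.8,interpolation=2))
E
```

```text
[ 549.  -256.8   25.7] [ 3.128 -0.034 -3.068] [ 0.3  1.1 -1.7] [ 0.05 -0.03  0.05] 11.9
```

View pics/s24.png

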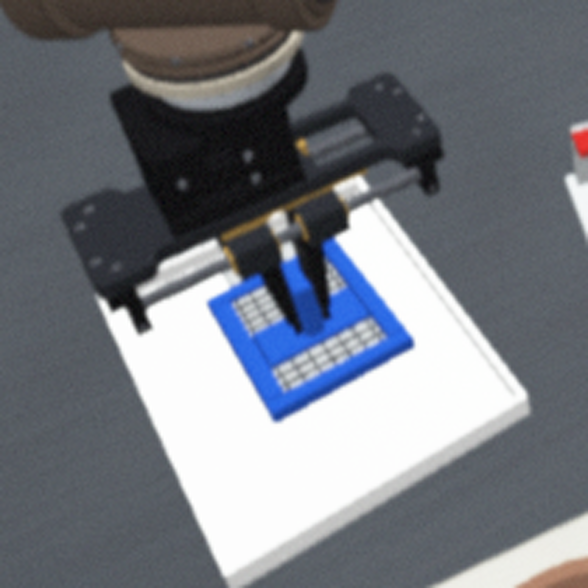

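View pics/wrist24.png

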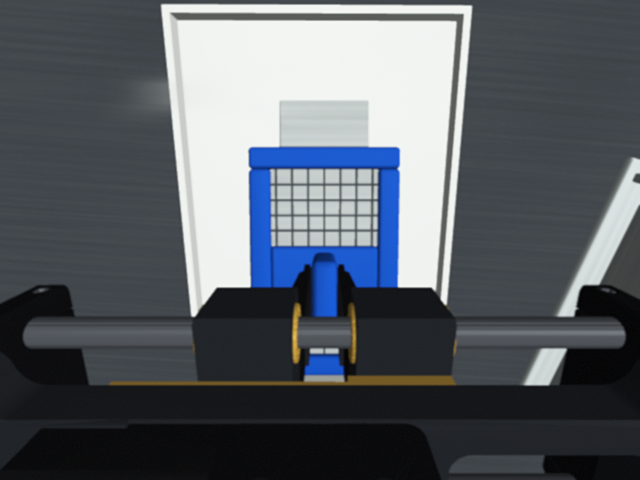

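>>> send_rows(
  plan="0 0 9 0 5; 0 0 7 0 5; 0 0 3 0 5; 0 0 2 0 5; 0 0 0 0 5",
)

```text
t: 17.85
eef_pos: [548.9, -257.0, 4.4]
tcp_rot: [3.13, -0.032, -3.068]
ft_force: [-0.2, -1.1, -1.5]
opening: 0.126
```

>>> send_rows(
  plan="0 0 2 0 5; 0 0 2 0 5; 0 0 0 0 5",
)

```text
t: 18.15
eef_pos: [548.9, -257.1, 0.3]
tcp_rot: [3.13, -0.031, -3.068]
ft_force: [0.0, -0.4, -1.6]
opening: 0.125
```

>>> send_rows(
  plan="0 0 2 0 5; 0 0 2 0 5; 0 0 0 0 5",
)

```text
t: 18.45
eef_pos: [550.1, -257.3, -2.8]
tcp_rot: [3.131, -0.029, -3.068]
ft_force: [-1.6, 0.5, 1.2]
opening: 0.126
```

>>> send_rows(
  plan="0 0 2 0 5; 0 0 2 0 5; 0 0 0 0 5",
)

```text
t: 18.75
eef_pos: [551.3, -257.4, -6.0]
tcp_rot: [3.133, -0.026, -3.068]
ft_force: [0.2, 0.6, 1.9]
opening: 0.121
```

```bash
python3 look.py 25; python3 - <<'E'
import cv2
im=cv2.imread('pics/scene25.png'); cv2.imwrite('pics/s25.png',cv2.resize(im[250:460,30:240],None,fx=2.8,fy=2.8,interpolation=2))
E
```

```text
[ 551.2 -257.4   -6.1] [ 3.133 -0.026 -3.068] [2.2 0.2 2.3] [ 0.15 -0.06 -0.08] 11.8
```

View pics/s25.png

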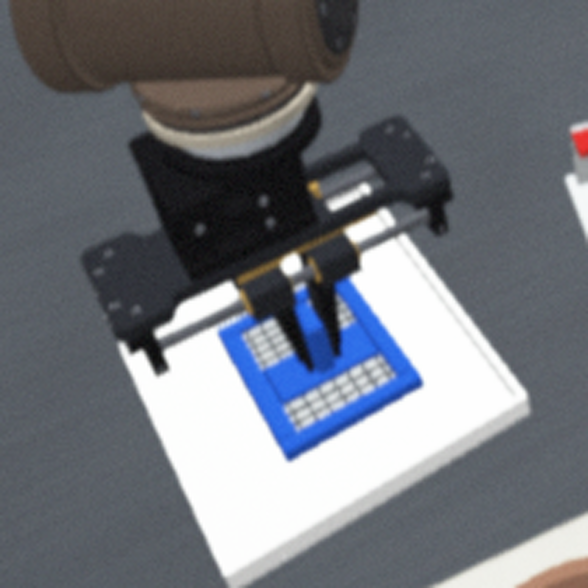

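>>> send_rows(
  plan="0 0 2 0 5; 0 0 2 0 5; 0 0 2 0 5; 0 0 0 0 5",
)

```text
t: 19.25
eef_pos: [552.1, -257.9, -11.9]
tcp_rot: [3.134, -0.024, -3.068]
ft_force: [2.5, 1.0, 3.3]
opening: 0.128
```

>>> send_rows(
  plan="0 0 2 0 5; 0 0 2 0 5; 0 0 0 0 5",
)

```text
t: 19.55
eef_pos: [552.2, -258.0, -16.2]
tcp_rot: [3.135, -0.023, -3.068]
ft_force: [3.4, 1.0, 3.2]
opening: 0.126
```

>>> send_rows(
  plan="0 0 1.5 0 5; 0 0 1.5 0 5; 0 0 0 0 5",
)

```text
t: 19.85
eef_pos: [552.2, -258.0, -16.8]
tcp_rot: [3.135, -0.023, -3.068]
ft_force: [0.2, 0.8, -0.4]
opening: 0.13
```

```bash
python3 look.py 26; python3 - <<'E'
import cv2
im=cv2.imread('pics/scene26.png'); cv2.imwrite('pics/s26.png',cv2.resize(im[250:460,30:240],None,fx=2.8,fy=2.8,interpolation=2))
E
```

```text
[ 552.2 -257.9  -17.1] [ 3.135 -0.023 -3.068] [-0.3  2.   9.6] [-0.06  0.2   0.04] 12.0
```

View pics/s26.png

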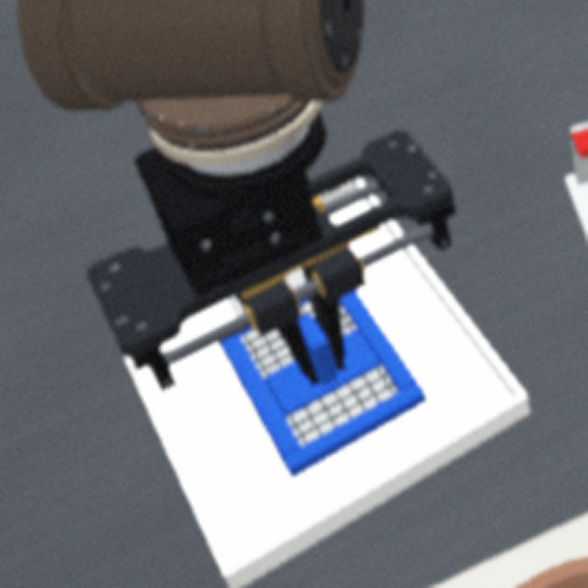

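View pics/wrist26.png

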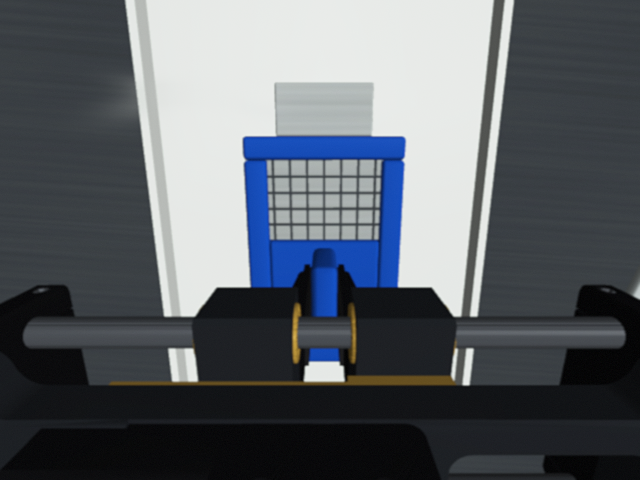

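Contact at the height predicted for lying flat (force about 10 N). Release.

>>> send_rows(
  plan="0 0 -0.3 0 5; 0 0 0 0 14; 0 0 0 0 18; 0 0 0 0 24; 0 0 0 0 30; 0 0 0 0 36; 0 0 0 0 40",
)

```text
t: 20.65
eef_pos: [549.7, -257.2, -19.1]
tcp_rot: [3.132, -0.028, -3.068]
ft_force: [-0.0, 0.1, 0.0]
opening: 0.396
```

>>> send_rows(
  plan="0 0 -6 0 40; 0 0 -12 0 40; 0 0 -25 0 40; 0 0 -35 0 40; 0 0 -40 0 40; 0 0 -30 0 40; 0 0 0 0 40",
)

```text
t: 21.35
eef_pos: [554.1, -258.3, 139.3]
tcp_rot: [3.132, -0.027, -3.068]
ft_force: [-0.8, -0.9, -0.4]
opening: 0.419
```

```bash
python3 look.py 27; python3 - <<'E'
from h import *
im=cv2.imread('pics/scene27.png'); cv2.imwrite('pics/s27.png',cv2.resize(im[250:460,30:240],None,fx=2.8,fy=2.8,interpolation=2))
q=shot('scene','scene28'); r=rect(q,cmask(q,'blue',(60,280,180,170)),14); print(r)
p=shot('wrist','wrist28'); m=cmask(p,'blue'); m[290:]=0; print(rect(p,m,14))
for pic in(q,):
  yb=rect(pic,cmask(pic,'yellow',(230,280,90,100)),50); print('yel',yb)
q0=cv2.imread('pics/scene1.png')[:,:,::-1]; pic=dict(q); pic['image']=q0.copy(); print('yel0',rect(pic,cmask(pic,'yellow',(230,280,90,100)),50))
E
```

```text
[ 552.7 -257.5  135.6] [ 3.129 -0.031 -3.068] [ 0.2 -0.5 -0.4] [ 0.02  0.04 -0.  ] 40.1
((546.2503662109375, -257.4797668457031), (131.0480499267578, 80.73455047607422), 4.220487594604492)
((539.172119140625, -258.8939208984375), (126.9933853149414, 81.95635986328125), 4.35000467300415)
yel ((588.51220703125, -18.49878692626953), (81.41180419921875, 118.17617797851562), 77.69625091552734)
yel0 ((588.513916015625, -18.49066162109375), (81.39517974853516, 118.17617797851562), 77.69625091552734)
```

View pics/s27.png

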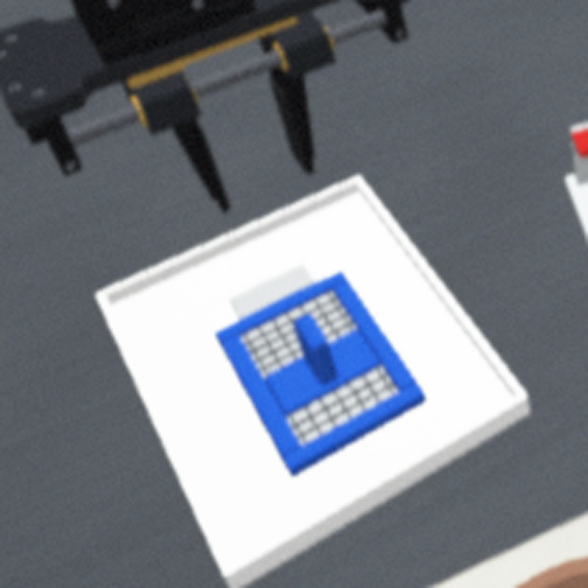

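View pics/wrist28.png

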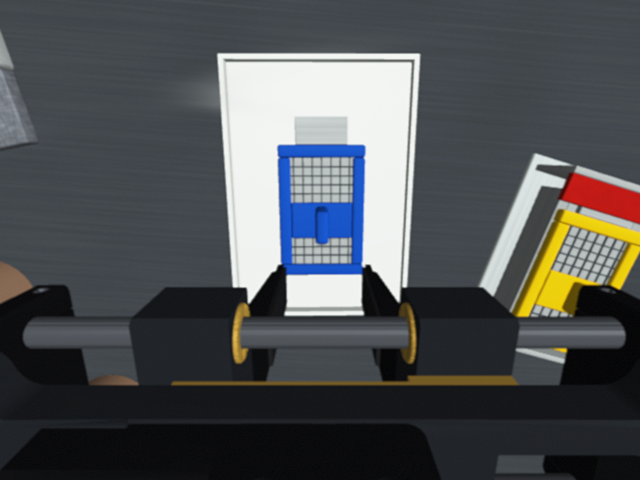

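The strainer lies flat and fin up inside the tray walls. Its measured frame at z 14 is about 129 × 81 mm against 130 × 84 expected. Yellow has not moved, and the gripper is clear.

>>> send_rows(
  plan="0 0 0 0 40; 0 0 0 0 40; 0 0 0 0 40",
)

```text
t: 21.85
eef_pos: [550.8, -256.5, 130.6]
tcp_rot: [3.124, -0.038, -3.068]
ft_force: [0.5, 1.1, -0.1]
opening: 0.419
```

```bash
python3 -c "
from cell import job_done
print(job_done())"
```

```text
the job is handed in; nothing more can be done
None
```

The blue strainer is lying flat, fin up, on the floor of the white tray, let go, and I handed the job in at about 22 s. No verdict was reported.

**What I did:** I gripped the fin and lifted until the tongue met the red lip. Lifting further tilted the strainer within the grip to about 11–12°, at roughly 5–7 N. I then drew it about 30 mm along +x with no resistance and carried it to the tray. Pressing it down gently brought it level, with about 10 N at the end, before I opened the fingers.

**Last checks:**
- **Lying flat:** the frame measured about 127–131 × 81–82 mm at the flat-lying height, against 130 × 84 expected. It is well inside the tray walls, at about the tray's 4° yaw.
- **Yellow strainer:** its measured position agrees with the start to within 0.1 mm in the scene camera.
- **Gripper:** it was above and clear of everything, with no force beyond sensor noise.

**What disagreed:**
- **Fingertip height:** the fingertips sat about 38 mm higher than the reported TCP. They showed it in both the scene and wrist pictures, and a first closing at the reported height met nothing. I set the grasp height by the pictures instead.
- **Camera positions:** the scene and wrist cameras differed by about 3–7 mm in x, which was within the clearances.
- **Tilt:** the angle is worked out from the pictures and the lift, not measured directly.

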